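Dial in the stirring programme and start the stirrer

TASK

Roll the three thumbwheels on the front of the heating stirrer so that, from left to right as seen from the robot, five, two and four dots stand squarely on top, in line with the black index marks on the deck. Then push the run lever fully over, away from the robot, to start it; never move the lever before all three wheels are set. Roll the wheels gently, pressing on them with no more than about 15 N, and leave the dish, bottle, jar and stopper around it where they are.

Things in the scene. Friction and masses are not known exactly. Their poses are not given: they have to be found in the camera images.
- stirrer: heating stirrer, fixed: blue housing 340 mm (x) by 270 mm (y), flat deck 60 mm above the bench; pale hot plate at the back from x = -40 mm on, top at 78 mm. Origin: centre of its underside, at bench height; +x to its back (away from the robot), +y left seen from the robot. Wheels at x = -100, y = +85, +40, -5 mm; lever at x = -100, y = -90 mm
- left_slot (a point): fixed point on the deck's surface (60 mm above the bench) straight below the crown of the left wheel. The crown stands 15 to 25 mm above this point, differently for each wheel and each time: this height is not measured and must be felt. Axes as the stirrer's
- mid_slot (a point): fixed point on the deck's surface (60 mm above the bench) straight below the crown of the middle wheel. The crown stands 15 to 25 mm above this point, differently for each wheel and each time: this height is not measured and must be felt. Axes as the stirrer's
- right_slot (a point): fixed point on the deck's surface (60 mm above the bench) straight below the crown of the right wheel. The crown stands 15 to 25 mm above this point, differently for each wheel and each time: this height is not measured and must be felt. Axes as the stirrer's
- wheel_left (a joint): left thumbwheel: smooth black disc, 52 mm diameter, 22 mm wide, level axle along the stirrer's y. Six faces 60 degrees apart show 1 to 6 white dots like a die, a grey line between faces. Value in rad: n dots straight up at (n-1) x 1.047; grows as the crown is rolled to the stirrer's +x (away from the robot). End stops at -0.15 and 5.39, so no way from 6 to 1
- wheel_mid (a joint): middle thumbwheel: same shape, dots, values and stops as the left. All three wheels stay where they are left; turning one takes 0.10 N m (4 N at the rim), which a fingertip gets only by pressing down on the crown with at least 6 N, better 8 to 13 N, while it is dragged along the stirrer's x; with less it slips
- wheel_right (a joint): right thumbwheel: same as the left. All three axles are sprung: they yield downwards only above 4 N, then by 1 mm for each further 4 N, and bottom after 6 mm
- run_lever (a joint): run lever, value in rad: 0 leaning 29 degrees to the stirrer's -x (off), 1.0 leaning 29 degrees to its +x (on, end stop); stays where it is left; about 1.5 N at the ball moves it
- run_lever_tip (a point): centre of the lever's black ball, 26 mm diameter, on a 10 mm steel rod. Pivot 50 mm from it, 64 mm above the bench. The ball's centre goes from x = -124 to -76 mm in the stirrer's frame, 108 mm above the bench at both ends, 114 midway. Below it a grey block 70 x 50 mm, 67 mm above the bench, with an axle hump up to 77 mm
- dish: loose glass dish, 90 mm across and 40 mm high, on the hot plate; origin under its centre; not to be moved
- reagent: loose amber bottle, 60 mm across, 120 mm high, on the bench beside the stirrer; origin under its centre; not to be moved
- powder_jar: loose white jar with a black cap, 56 mm across, 70 mm high, on the bench beside the stirrer; origin under its centre; not to be moved
- stopper: loose black rubber stopper, 24 mm across, 18 mm high, on the bench; origin under its centre; not to be moved

How it is judged (in metres and radians):
On the way:
1. all three wheels show the code 5-2-4 while the lever is still off (value of joint wheel_left between 4.019 and 4.359 rad and value of joint wheel_mid between 0.877 and 1.217 rad and value of joint wheel_right between 2.972 and 3.312 rad and value of joint run_lever below 0.3 rad), for 0.2 s.
At the end, for the whole second after the job is handed in: left wheel on five, middle on two, right on four dots, each within 0.17 rad (10 degrees) of square; the run lever beyond 0.85 of its 1.0 rad; dish, bottle, jar and stopper standing still where they were (value of joint wheel_left between 4.019 and 4.359 rad and value of joint wheel_mid between 0.877 and 1.217 rad and value of joint wheel_right between 2.972 and 3.312 rad and value of joint run_lever above 0.85 rad and linear speed of each of dish, reagent, powder_jar, stopper below 0.02 m/s); the robot touches nothing.
It fails at once if the fingers press with more than 20 N on a wheel, or on anything else, while the lever is still off (contact force between the fingers and anything else above 20 N and value of joint run_lever below 0.3 rad).
It fails at once if the rest of the arm strikes the stirrer (contact force between the arm and stirrer above 20 N).
It fails at once if the run lever is pushed past 0.4 rad before all wheels are within 0.3 rad of the code (value of joint run_lever above 0.4 rad and not (value of joint wheel_left between 3.889 and 4.489 rad and value of joint wheel_mid between 0.747 and 1.347 rad and value of joint wheel_right between 2.842 and 3.442 rad)).
It fails at once if the dish, reagent bottle, powder jar or stopper is moved more than 15 mm (distance of any of dish, reagent, powder_jar, stopper from where it was at the start of the episode above 0.015 m).
It also fails if it takes over 72 s, if anything falls off the work surface, if the arm or the gripper's body presses on something with over 40 N, if the wrist force passes 120 N, or if a joint passes its speed limit or range.

ROBOT

A 6-joint arm with a two-finger parallel gripper is mounted at the origin on the work surface. World frame = base frame: x ahead of the robot, y to its left, z up, the work surface at z = 0. Lengths are in mm, angles in rad, forces in N, time in s.
With the tool pointing down it reaches from about 325 to 900 mm from the base axis. Payload 6.1 kg.
Tool frame: the origin (TCP) lies on the centre line of the jaws, within the pads' length; the fingertips stand 25 mm ahead of it and the grasp point (between the pads) lies 6 mm ahead of it; z points along the fingers, y is the line along which they close (so a half turn about z gives the same grasp; the last joint's range is limited). The gripper opens to 87 mm and grips with 3 to 60 N. Pads are 19 mm wide; open, the fingers measure 117 mm over their backs; the gripper's body (75 mm by 190 mm) begins 51 mm behind the grasp point.
Start: joints at [1.048, 0.22, 1.526, -0, 1.395, -0.126], TCP at [241.541, 576.432, 247.538] pointing down, gripper open.
Joint ranges: [-2.98, 2.98], [-0.91, 2.08], [0.09, 2.57], [-1.24, 4.39], [0.2, 2.65], [-2.68, 2.68]. Speed limits (rad/s): [2.57, 2.57, 3.01, 3.14, 3.14, 3.14].

INTERFACE

Orientations are given as a 3x3 rotation matrix whose columns are the frame's x, y, z axes.
In Python, from cell import ctrl, get_image, get_calibration, job_done gives the robot as it stands. The module is installed in compiled form; this text tells all that it offers.
- The arm moves only by the shell command python3 -m inch 'ROWS' [OPENING] [FORCE]. ROWS is JSON, a list that holds one entry, the list of rows, each a list of 4 numbers: the shift along the world's x, y, z in units of 0.08 m (1.0 is 0.08 m), then the turn about the world's z in units of 180 degrees (1.0 is 180 degrees). In form: [[[x, y, z, yaw], ...]]. A call has 1 to 12 rows; each row shifts and turns the commanded pose from where the row before left it; what a row does not reach is not made up. A row lasts 1/8 s, in which the tool goes at most 62.5 mm and 10.7 degrees, less where a joint would pass 70% of its speed; a pose out of reach is approached as far as the arm can. A call with a number of a shift or a turn outside -1 to 1 is refused whole. A call with a gripper value outside its range is refused whole. OPENING is the opening, from 0 (shut) to 1 (fully open), set as the call begins (- or left out, the last holds). The fingers move at their own pace and stop on an object; FORCE is the grip in N (left out, the last holds). Time passes only in rows, so rows that do not move let the fingers close. It gives the time, the measured TCP pose, the force, the opening and the grip force at its end, in the units of the state.
- ctrl.get_obs(): the state, without advancing time (a new reading comes with each control period).
- get_image(name): name is "side" or "top" or "wrist"; returns the picture (420x560x3 uint8, red, green, blue); there is no depth.
- get_calibration(name): a dict with "camera_matrix" (3x3 intrinsics, pixels), "k1" (the pictures are not rectified: a ray, as slopes to the right and down, at radius r is drawn at 1 + k1 r^2 times it, then the intrinsics apply), "R" (3x3) and "t" (3): a world point X has camera coordinates R X + t. Camera axes: x right, y down, z forward; pixel columns grow to the right and rows downward; lengths in mm; the calibration is good to about 2 mm. A picture is of the moment at which its call begins: read the wrist's pose just before it. get_calibration takes no time and is no camera call; for the wrist camera it gives the pose at the moment of the call.
- job_done(): hands the job in; it is judged then, once.
The state is a dict: "t": time; "joint_positions": joint angles; "dq": joint speeds; "joint_efforts": joint torques, N m; "ee_pos": TCP position; "tool_rot": TCP orientation; "force": force on the tool from outside, world axes, zero at the start; "torque": the same for the moment, N m; "opening": finger opening in mm; "grip_force": force on a finger pad.
Only numpy, scipy, OpenCV 4.12 (cv2) and the standard library are available. Lean on these libraries where they do the work, as an engineer would, in place of code of your own. Each camera call takes 0.05 s, during which the arm holds its last target. There are 200 camera calls.

## Working session

There is one attempt and no reset: what is moved stays moved. The work goes in short steps, Python scripts to look and compute and a shell command to move; the robot and the scene stay as the last step left them, time stands still between calls to the robot, and variables do not carry over. Pictures are saved under pics/ and viewed, at most 10 in all, crops included, and the job is handed in when it is done.

```bash
mkdir -p pics
python3 - <<'E'
from cell import ctrl,get_image,get_calibration
import cv2,numpy as np
o=ctrl.get_obs();print(o['t'],o['ee_pos'],o['force'],np.round(o['tool_rot'],3).tolist())
for n in ['top','side']:
    c=get_calibration(n);print(n,{k:np.round(v,3).tolist() for k,v in c.items()})
    cv2.imwrite(f'pics/{n}0.png',get_image(n)[:,:,::-1])
E
```

```text
0.0 [241.25489102 575.93147468 246.44093867] [ 0.92899348 -0.17269235 -0.02339843] [[-0.922, 0.386, -0.001], [0.386, 0.922, -0.002], [0.0, -0.002, -1.0]]
top {'camera_matrix': [[525.446, 0.0, 293.933], [0.0, 525.446, 210.507], [0.0, 0.0, 1.0]], 'k1': -0.055, 'R': [[-0.014, -1.0, -0.0], [-0.998, 0.014, -0.067], [0.067, -0.001, -0.998]], 't': [66.711, 658.439, 1127.622]}
side {'camera_matrix': [[398.972, 0.0, 282.312], [0.0, 398.972, 218.102], [0.0, 0.0, 1.0]], 'k1': 0.009, 'R': [[0.72, -0.694, -0.008], [-0.541, -0.553, -0.633], [0.435, 0.46, -0.774]], 't': [-443.334, 426.402, 511.576]}
```

View pics/top0.png

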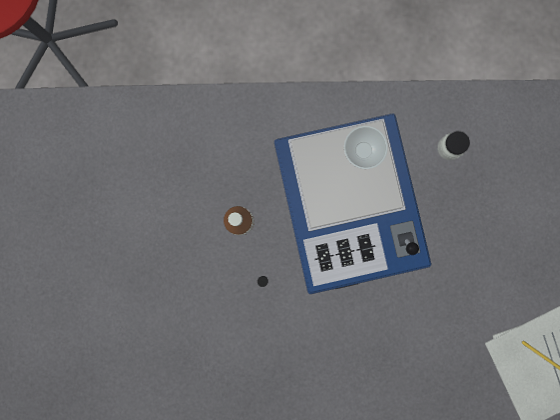

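View pics/side0.png

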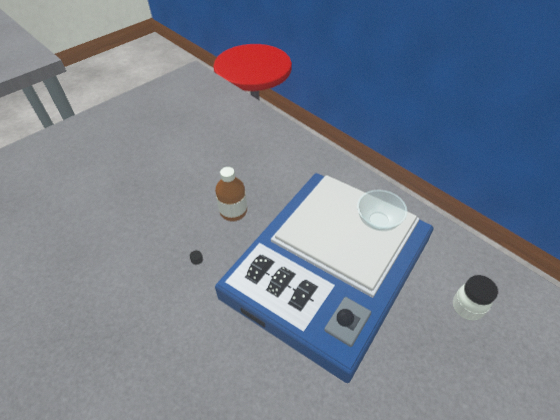

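The top view shows the stirrer with corners at about (275,140), (395,114), (430,266) and (309,293). The wheels are at about (323,257), (345,252) and (366,248), and the lever ball is at (412,248). The dish is on the plate, the bottle is at (238,220), the stopper at (262,281) and the jar at (455,145). Next I fit the housing pose and zoom in on the wheels.

```bash
cat > h.py <<'E'
import cv2,numpy as np
from cell import ctrl,get_image,get_calibration
def cast(c,px,z):
    px=np.float64(px).reshape(-1,1,2);K=c['camera_matrix']
    d=np.array([c['k1'],0,0,0,0],float)
    u=cv2.undistortPoints(px,np.array(K,float),d)[:,0]
    R=np.array(c['R']);t=np.array(c['t']);C=-R.T@t
    r=np.c_[u,np.ones(len(u))]@R
    return C+r*((z-C[2])/r[:,2])[:,None]
def proj(c,X):
    R=np.array(c['R']);q=np.float64(X).reshape(-1,3)@R.T+np.array(c['t'])
    return cv2.projectPoints(q,np.zeros(3),np.zeros(3),np.array(c['camera_matrix'],float),np.array([c['k1'],0,0,0,0],float))[0][:,0]
E
python3 - <<'E'
from h import *
im=cv2.imread('pics/top0.png');c=get_calibration('top')
h=cv2.cvtColor(im,cv2.COLOR_BGR2HSV)
m=cv2.inRange(h,(100,110,40),(125,255,255))
ct=max(cv2.findContours(m,0,1)[0],key=cv2.contourArea)
P=cast(c,ct.reshape(-1,2),60)[:,:2]
r=cv2.minAreaRect(np.float32(P));print(r,cv2.boxPoints(r).tolist())
b=cv2.boxPoints(r)
# yaw: long side direction with +x comp
e=[b[1]-b[0],b[2]-b[1]];l=max(e,key=np.linalg.norm);l=l*np.sign(l[0]);a=np.arctan2(l[1],l[0])
R=np.array([[np.cos(a),-np.sin(a)],[np.sin(a),np.cos(a)]]);o=np.array(r[0])
print('yaw',a,np.degrees(a))
for n,x,y,z in [('L',-100,85,60),('M',-100,40,60),('R',-100,-5,60),('ball',-124,-90,108)]:
    w=o+R@[x,y];print(n,w,proj(c,[*w,z]),proj(get_calibration('side'),[*w,z]))
print('ball by px',cast(c,[412,248],108))
for n,z in (('bottle',(238,220)),('stop',(262,281)),('jar',(455,145))):print(n,cast(c,z,40))
s=cv2.imread('pics/side0.png')
A=cv2.resize(im[225:280,305:430],None,fx=6,fy=6,interpolation=cv2.INTER_CUBIC)
B=cv2.resize(s[240:320,235:330],None,fx=3.3,fy=3.3,interpolation=cv2.INTER_CUBIC)
W=np.zeros((A.shape[0]+B.shape[0],800,3),np.uint8);W[:A.shape[0],:A.shape[1]]=A;W[A.shape[0]:,:B.shape[1]]=B
cv2.imwrite('pics/z0.png',W);print(W.shape)
E
```

```text
((672.150146484375, -65.90324401855469), (335.6060791015625, 266.3113098144531), 11.719244956970215) [[480.7989501953125, 30.39321517944336], [534.89111328125, -230.36672973632812], [863.5013427734375, -162.19970703125], [809.4091796875, 98.56024169921875]]
yaw 0.20453942 11.719245
L [556.9698054   -2.98671842] [[323.31732416 257.42488444]] [[259.14535139 268.17493206]]
M [566.11003411 -47.0486775 ] [[344.15322548 252.76102427]] [[280.10297056 280.60523549]]
R [575.25026281 -91.11063659] [[364.94164678 248.0979979 ]] [[302.07790652 293.64376118]]
ball [ 569.01542774 -179.21357018] [[411.69842224 250.62025969]] [[342.67112937 318.56198455]]
ball by px [[ 574.28609171 -179.97002475  108.        ]]
bottle [[639.33448516 178.09456449  40.        ]]
stop [[508.10980838 127.78942318  40.        ]]
jar [[ 796.58096335 -296.49197056   40.        ]]
(594, 800, 3)
```

View pics/z0.png

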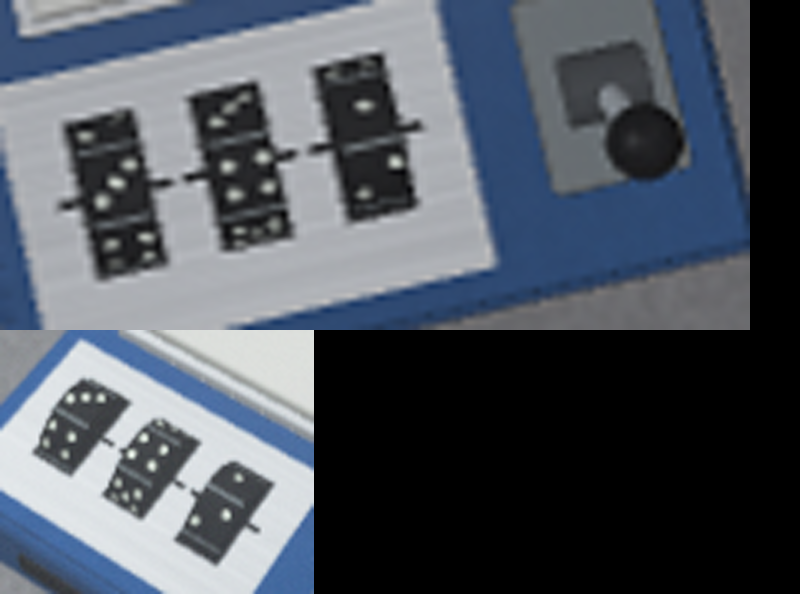

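The zoom shows left ≈ 3 dots, slightly past square, about 2.2 rad. Middle ≈ 4, slightly short, about 3.0 rad. Right is between 1 and 2, about 0.46 rad. The index marks fall within 1 px (2 mm in y) of the fitted pose. The flat tip of the closed fingers is about 30 mm long when laid along the stirrer's x, so it can roll a wheel about 24 mm per stroke.

```bash
python3 -m inch '[[[0.2,-0.384,0,-0.0163],[0.2,-0.384,0,-0.0163],[0.2,-0.384,0,-0.0163],[0.2,-0.384,0,-0.0163],[0.2,-0.384,0,-0.0163],[0.2,-0.384,0,-0.0163],[0.2,-0.384,0,-0.0163],[0.2,-0.384,0,-0.0163],[0.2,-0.384,0,-0.0163],[0.2,-0.384,0,-0.0163]]]' 0 5
python3 -m inch '[[[0.2,-0.384,0,-0.0163],[0.2,-0.384,0,-0.0163],[0.2,-0.384,0,-0.0163],[0.2,-0.384,0,-0.0163],[0.2,-0.384,0,-0.0163],[0.2,-0.384,0,-0.0163],[0.2,-0.384,0,-0.0163],[0.2,-0.384,0,-0.0163],[0.2,-0.384,0,-0.0163],[0,0,-0.4,0],[0,0,-0.4,0],[0,0,0,0]]]'
python3 - <<'E'
from h import *
o=ctrl.get_obs();R=o['tool_rot'];print(o['t'],o['ee_pos'],o['force'],np.degrees(np.arctan2(R[1][1],R[0][1])),R[2],o['opening'])
im=get_image('wrist');c=get_calibration('wrist')
cv2.imwrite('pics/w1.png',im[:,:,::-1])
print(proj(c,[o['ee_pos']-[0,0,25],[557,-5,80]]))
E
```

```text
t: 1.35
ee_pos: [401.7, 268.1, 247.2]
tool_rot: [[-0.613, 0.79, -0.001], [0.79, 0.613, -0.0], [0.0, -0.001, -1.0]]
force: [0.4, 0.2, 0.4]
opening: 1.7
grip_force: 0.0
t: 2.85
ee_pos: [543.1, -7.0, 180.3]
tool_rot: [[-0.199, 0.98, -0.007], [0.98, 0.199, 0.001], [0.002, -0.007, -1.0]]
force: [0.6, -0.6, -0.1]
opening: 0.7
grip_force: 0.0
2.85 [543.08948861  -7.02000439 180.26606852] [ 0.5872215  -0.55892424 -0.10481874] 11.501993273655266 [ 0.00244934 -0.0065081  -0.99997582] 0.7046167098381217
[[281.46846626 257.69083494]
 [298.72983663 219.39132674]]
```

View pics/w1.png

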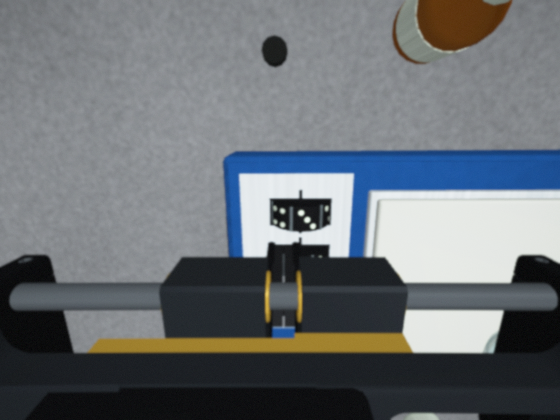

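The wrist view shows the left wheel at (300,215) with its index mark at column 300, matching the projected (299,219). The tip is at (284,260), about 20–25 mm wide. I go down and feel for the crown.

```bash
cat > chk.py <<'E'
# exit 0 while contact force is below the given limit
import sys
from cell import ctrl
o=ctrl.get_obs();f=o['force'];print(round(o['t'],2),[round(float(v),1) for v in o['ee_pos']],[round(float(v),1) for v in f])
sys.exit(abs(f[2])>float(sys.argv[1]))
E
python3 -m inch '[[[0.05,0.01,-0.25,0],[0,0,-0.25,0],[0,0,-0.2,0],[0,0,-0.15,0],[0,0,0,0]]]' >/dev/null; python3 chk.py 3 &&
python3 -m inch '[[[0,0,-0.025,0],[0,0,0,0]]]' >/dev/null; python3 chk.py 3 &&
python3 -m inch '[[[0,0,-0.025,0],[0,0,0,0]]]' >/dev/null && python3 chk.py 3 &&
python3 -m inch '[[[0,0,-0.02,0],[0,0,0,0]]]' >/dev/null && python3 chk.py 3 &&
python3 -m inch '[[[0,0,-0.02,0],[0,0,0,0]]]' >/dev/null && python3 chk.py 3 &&
python3 -m inch '[[[0,0,-0.02,0],[0,0,0,0]]]' >/dev/null && python3 chk.py 3 &&
python3 -m inch '[[[0,0,-0.02,0],[0,0,0,0]]]' >/dev/null && python3 chk.py 3 &&
python3 -m inch '[[[0,0,-0.02,0],[0,0,0,0]]]' >/dev/null && python3 chk.py 3
```

```text
3.52 [548.9, -6.3, 114.5] [0.3, -0.5, 1.3]
3.52 [548.9, -6.3, 114.5] [0.3, -0.5, 1.3]False
False
```

```bash
sed -i 's/sys.exit(\(.*\))$/sys.exit(int(\1))/' chk.py
python3 -m inch '[[[0,0,-0.025,0],[0,0,0,0]]]' >/dev/null && python3 chk.py 3 &&
python3 -m inch '[[[0,0,-0.025,0],[0,0,0,0]]]' >/dev/null && python3 chk.py 3 &&
python3 -m inch '[[[0,0,-0.02,0],[0,0,0,0]]]' >/dev/null && python3 chk.py 3 &&
python3 -m inch '[[[0,0,-0.02,0],[0,0,0,0]]]' >/dev/null && python3 chk.py 3 &&
python3 -m inch '[[[0,0,-0.02,0],[0,0,0,0]]]' >/dev/null && python3 chk.py 3 &&
python3 -m inch '[[[0,0,-0.02,0],[0,0,0,0]]]' >/dev/null && python3 chk.py 3 &&
python3 -m inch '[[[0,0,-0.02,0],[0,0,0,0]]]' >/dev/null && python3 chk.py 3
```

```text
3.77 [550.0, -6.5, 114.1] [0.7, 0.4, -0.9]
4.03 [549.5, -6.5, 111.6] [0.1, 0.6, -0.4]
4.28 [549.4, -6.4, 109.8] [0.3, 0.3, -0.2]
4.53 [549.7, -6.5, 108.5] [1.1, -0.0, 1.7]
4.78 [549.8, -6.5, 107.4] [-1.8, -0.2, 5.8]
```

```bash
python3 -m inch '[[[0,0,-0.008,0],[0,0,0,0]]]' >/dev/null && python3 chk.py 12 &&
python3 -m inch '[[[0.0245,0.005,0,0],[0.0245,0.005,0,0]]]' >/dev/null && python3 chk.py 14 &&
python3 -m inch '[[[0.0245,0.005,0,0],[0.0245,0.005,0,0]]]' >/dev/null && python3 chk.py 14 &&
python3 -m inch '[[[0.0245,0.005,0,0],[0.0245,0.005,0,0]]]' >/dev/null && python3 chk.py 14 &&
python3 -m inch '[[[0.0245,0.005,0,0],[0.0245,0.005,0,0]]]' >/dev/null && python3 chk.py 14
```

```text
5.03 [549.8, -6.5, 107.0] [-2.7, -0.0, 7.2]
5.28 [553.2, -5.8, 106.9] [-4.3, 0.2, 8.5]
5.53 [557.4, -4.9, 107.0] [-4.0, 0.1, 8.6]
5.78 [561.2, -4.1, 107.0] [-3.5, -0.4, 8.1]
6.03 [565.3, -3.3, 107.0] [-3.5, 0.7, 6.8]
```

```bash
python3 -m inch '[[[0,0,0.06,0],[0,0,0,0],[-0.11,-0.0225,0,0],[-0.11,-0.0225,0,0],[0,0,-0.03,0],[0,0,-0.02,0],[0,0,-0.012,0],[0,0,0,0]]]' >/dev/null && python3 chk.py 12 &&
python3 -m inch '[[[0.0245,0.005,0,0],[0.0245,0.005,0,0],[0.0245,0.005,0,0]]]' >/dev/null && python3 chk.py 13 &&
python3 -m inch '[[[0.0245,0.005,0,0],[0.0245,0.005,0,0],[0.0245,0.005,0,0]]]' >/dev/null && python3 chk.py 13 &&
python3 -m inch '[[[0.0245,0.005,0,0],[0.0245,0.005,0,0],[0.0245,0.005,0,0],[0,0,0,0]]]' >/dev/null && python3 chk.py 13
```

```text
7.03 [547.2, -6.9, 106.4] [-6.2, -0.1, 7.0]
7.4 [553.8, -5.6, 106.9] [-4.3, -0.2, 9.1]
7.78 [559.7, -4.4, 107.0] [-4.4, -0.7, 9.3]
8.28 [566.0, -3.1, 106.9] [-3.3, 0.4, 6.5]
```

```bash
python3 -m inch '[[[0,0,0.06,0],[0,0,0,0],[-0.1,-0.02,0,0],[-0.1,-0.02,0,0],[0,0,-0.03,0],[0,0,-0.02,0],[0,0,-0.01,0],[0,0,0,0]]]' >/dev/null && python3 chk.py 12 &&
python3 -m inch '[[[0.0245,0.005,0,0],[0.0245,0.005,0,0],[0.0245,0.005,0,0]]]' >/dev/null && python3 chk.py 13 &&
python3 -m inch '[[[0.0245,0.005,0,0],[0.0245,0.005,0,0],[0.0245,0.005,0,0]]]' >/dev/null && python3 chk.py 13 &&
python3 -m inch '[[[0.0245,0.005,0,0],[0.0245,0.005,0,0],[0,0,0,0]]]' >/dev/null && python3 chk.py 13 &&
python3 -m inch '[[[0,0,0.1,0],[0,0,0.25,0],[-0.11,-0.022,0.25,0],[-0.11,-0.022,0.25,0],[0,0,0,0],[0,0,0,0]]]' >/dev/null
python3 - <<'E'
from h import *
o=ctrl.get_obs();print(o['t'],o['ee_pos'],o['force'])
c=get_calibration('wrist');im=get_image('wrist')
p=proj(c,[557,-5,82])[0];print(p)
x,y=p.astype(int);g=im[y-50:y+50,x-70:x+70,::-1]
cv2.imwrite('pics/w2.png',cv2.resize(g,None,fx=5,fy=5,interpolation=cv2.INTER_CUBIC))
E
```

```text
9.28 [548.9, -6.5, 106.5] [-5.9, 0.7, 8.3]
9.65 [555.5, -5.2, 107.0] [-4.1, 0.0, 8.2]
10.03 [561.4, -4.0, 107.0] [-4.3, 0.7, 8.4]
10.4 [565.6, -3.1, 107.0] [-2.7, 0.7, 7.2]
11.15 [547.28413477  -6.7277781  173.31644188] [ 0.09829456  0.39618202 -0.46367426]
[295.62385437 223.42389481]
```

View pics/w2.png

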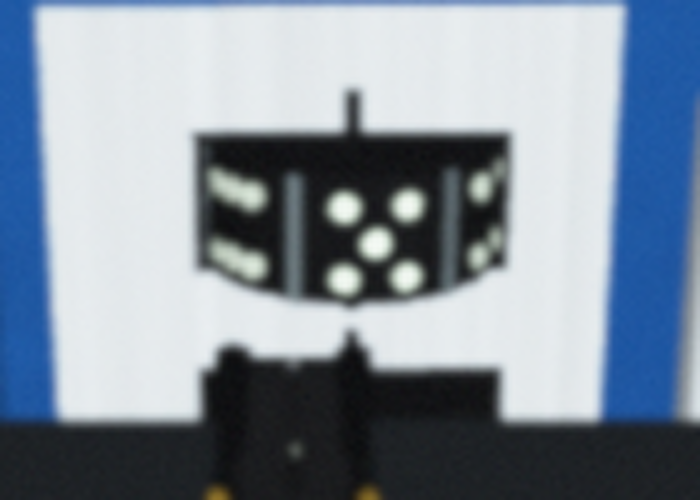

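The crop shows five dots on top, with the centre dot at column 375, grey lines at 293 and 450, and the index mark at 352. It is slightly past square. I compute the exact angle from rays onto the cylinder.

```bash
cat >> h.py <<'E'
def angle(c,px,slot,crown,yaw=0.2045):
    """angle (rad, + to stirrer +x) from vertical at which the pixel rays meet the wheel"""
    out=[]
    for p in px:
        A=cast(c,[p],0)[0];B=cast(c,[p],200)[0];d=A-B
        u=np.array([np.cos(yaw),np.sin(yaw),0]);s=np.array([*slot,crown-26.])
        X=lambda v:np.array([v@u,v[2]])
        o=X(B-s);e=X(d);a=e@e;b=2*o@e;k=o@o-676
        t=(-b-np.sqrt(b*b-4*a*k))/(2*a);q=o+t*e;out.append(np.arctan2(q[0],q[1]))
    return np.array(out)
E
python3 - <<'E'
from h import *
c=get_calibration('wrist')
cr=lambda u,v:(225+u/5-.4,173+v/5-.4)
i=cast(c,[cr(352,95),cr(352,340)],60);print('index',i)
u=np.array([np.cos(.2045),np.sin(.2045)])
print('index along x_s rel slot',(i[:,:2]-[557,-5])@u)
s=i[:,:2].mean(0)
print(angle(c,[cr(293,240),cr(450,240),cr(375,243),cr(344,243),cr(407,243)],s,83))
E
```

```text
index [[552.41068186  16.22060279  60.        ]
 [562.03484375 -28.5678483   60.        ]]
index along x_s rel slot [-0.18425972  0.14382876]
[-0.41300724  0.64237981  0.11088382 -0.0830104   0.31920522]
```

```bash
python3 -m inch '[[[0.08,0.015,-0.3,0],[0.078,0.015,-0.3,0],[0,0,-0.15,0],[0,0,-0.05,0],[0,0,-0.03,0],[0,0,-0.02,0],[0,0,0,0]]]' >/dev/null && python3 chk.py 13 &&
python3 -m inch '[[[-0.018,-0.004,0,0],[-0.019,-0.004,0,0],[0,0,0,0]]]' >/dev/null && python3 chk.py 13
```

```text
12.07 [560.3, -4.3, 107.5] [-4.4, 1.2, 5.5]
12.45 [558.9, -5.1, 107.8] [4.1, 2.0, 5.6]
```

```bash
python3 -m inch '[[[0,0,-0.01,0],[0,0,0,0]]]' >/dev/null && python3 chk.py 13 && python3 -m inch '[[[0,0,0.1,0],[0,0,0.25,0],[-0.06,-0.01,0.25,0],[-0.06,-0.01,0.25,0],[0,0,0,0],[0,0,0,0]]]' >/dev/null
python3 - <<'E'
from h import *
o=ctrl.get_obs();print(o['t'],o['ee_pos'],o['force'])
c=get_calibration('wrist');im=get_image('wrist')
x,y=proj(c,[557,-5,82])[0].astype(int);x0,y0=x-60,y-50
g=im[y0:y0+60,x0:x0+120]
m=(g.min(2)>150).astype(np.uint8);n,l,st,ce=cv2.connectedComponentsWithStats(m)
for a,b in zip(st[1:],ce[1:]):
    if 4<a[4]<90 and b[1]>20:
        p=b+[x0,y0];print(np.round(p,1),a[4],angle(c,[p],(557,-5),83))
E
```

```text
12.7 [559.0, -5.1, 107.1] [1.9, 1.8, 8.3]
13.45 [547.09482563  -6.61983405 172.84398948] [-1.13412124 -0.83674225  0.12739496]
[272.6 211. ] 42 [-0.82763757]
[321.1 210.3] 9 [0.98267404]
[293.8 214.5] 28 [-0.06804409]
[306.5 214. ] 26 [0.33606905]
[300.3 221.6] 27 [0.13618278]
[272.6 225. ] 38 [-0.83549479]
[320.9 223.7] 9 [1.00018648]
[306.1 228.3] 25 [0.33244941]
[293.6 229. ] 25 [-0.07106057]
```

```bash
python3 -m inch '[[[0.09,0.018,-0.3,0],[0.09,0.018,-0.3,0],[0,0,-0.15,0],[0,0,0,0],[0,0,-0.05,0],[0,0,-0.03,0],[0,0,-0.02,0],[0,0,0,0]]]' >/dev/null && python3 chk.py 13 &&
python3 -m inch '[[[0,0,-0.008,0],[0,0,0,0]]]' >/dev/null && python3 chk.py 13 &&
python3 -m inch '[[[-0.018,-0.004,0,0],[-0.018,-0.004,0,0]]]' >/dev/null && python3 chk.py 13 &&
python3 -m inch '[[[-0.018,-0.004,0,0],[0,0,0,0]]]' >/dev/null && python3 chk.py 13
```

```text
14.5 [562.5, -3.9, 106.9] [-4.2, -0.5, 8.4]
14.75 [562.6, -3.9, 106.6] [-4.1, 0.5, 9.8]
15.0 [561.9, -4.1, 107.5] [3.6, 3.3, 6.2]
15.25 [560.5, -4.4, 107.4] [3.1, 2.4, 7.8]
```

```bash
python3 -m inch '[[[-0.018,-0.004,0,0],[0,0,0,0]]]' >/dev/null && python3 chk.py 13; python3 -m inch '[[[-0.018,-0.004,0,0],[0,0,0,0]]]' >/dev/null && python3 chk.py 13 && python3 -m inch '[[[0,0,0.1,0],[0,0,0.25,0],[-0.06,-0.01,0.25,0],[-0.06,-0.01,0.25,0],[0,0,0,0],[0,0,0,0]]]' >/dev/null
cat > dots.py <<'E'
import sys
from h import *
s=(float(sys.argv[1]),float(sys.argv[2]));cz=float(sys.argv[3])
o=ctrl.get_obs();print(o['t'],o['ee_pos'],o['force'])
c=get_calibration('wrist');im=get_image('wrist')
cv2.imwrite('pics/last.png',im[:,:,::-1])
x,y=proj(c,[*s,cz])[0].astype(int);x0,y0=x-60,y-50
g=im[y0:y0+75,x0:x0+120]
m=(g.min(2)>150).astype(np.uint8);n,l,st,ce=cv2.connectedComponentsWithStats(m)
for a,b in zip(st[1:],ce[1:]):
    if 4<a[4]<90:
        p=b+[x0,y0];print(np.round(p,1),a[4],angle(c,[p],s,cz).round(3))
E
python3 dots.py 557 -5 83
```

```text
15.5 [559.0, -4.7, 107.4] [2.3, 2.6, 7.3]
15.75 [557.6, -5.0, 107.4] [2.7, 2.9, 7.9]
16.5 [544.72127695  -6.94561065 172.24304641] [ 0.39277485 -0.31406064 -0.11417206]
[272.6 210.2] 28 [-0.978]
[321.4 211.8] 14 [0.818]
[291.  214.5] 26 [-0.249]
[303.7 214.9] 26 [0.147]
[272.6 224. ] 29 [-0.997]
[297.4 222.3] 27 [-0.046]
[320.6 226.1] 15 [0.803]
[290.8 229.1] 25 [-0.253]
[303.7 229.4] 27 [0.156]
```

Left wheel is at about 4.14 rad, which is good. Now the middle one.

```bash
python3 -m inch '[[[0.058,-0.275,0,0],[0.058,-0.275,0,0],[0,0,0,0],[0,0,0,0]]]' >/dev/null; python3 dots.py 566 -49 80
```

```text
17.05 [554.02576763 -50.95932545 171.99560603] [-0.14888139 -0.08362185  0.0417679 ]
[272.7 173.3] 9 [-0.932]
[290.8 174.8] 25 [-0.247]
[304.4 174.9] 27 [0.167]
[322.5 173.8] 10 [0.851]
[272.9 210.1] 8 [-0.954]
[319.4 212.1] 17 [0.754]
[288.5 214. ] 26 [-0.317]
[301.3 214.6] 27 [0.086]
[322.8 217.5] 10 [0.964]
[273.4 224.2] 5 [-0.936]
[288.5 228.3] 22 [-0.317]
[301.2 229. ] 23 [0.09]
```

```bash
python3 -m inch '[[[0.124,0.022,-0.3,0],[0.124,0.022,-0.3,0],[0,0,-0.14,0],[0,0,0,0],[0,0,0,0]]]' >/dev/null && python3 chk.py 3 &&
python3 -m inch '[[[0,0,-0.025,0],[0,0,0,0]]]' >/dev/null && python3 chk.py 3 &&
python3 -m inch '[[[0,0,-0.02,0],[0,0,0,0]]]' >/dev/null && python3 chk.py 3 &&
python3 -m inch '[[[0,0,-0.02,0],[0,0,0,0]]]' >/dev/null && python3 chk.py 3 &&
python3 -m inch '[[[0,0,-0.02,0],[0,0,0,0]]]' >/dev/null && python3 chk.py 3 &&
python3 -m inch '[[[0,0,-0.02,0],[0,0,0,0]]]' >/dev/null && python3 chk.py 3 &&
python3 -m inch '[[[0,0,-0.02,0],[0,0,0,0]]]' >/dev/null && python3 chk.py 3 &&
python3 -m inch '[[[0,0,-0.02,0],[0,0,0,0]]]' >/dev/null && python3 chk.py 3 &&
python3 -m inch '[[[0,0,-0.02,0],[0,0,0,0]]]' >/dev/null && python3 chk.py 3
```

```text
17.73 [574.5, -47.4, 114.3] [0.3, 0.2, 1.2]
17.98 [574.3, -47.5, 111.8] [0.6, 0.1, -0.8]
18.23 [574.0, -47.4, 109.6] [-1.2, 1.2, -0.4]
18.48 [574.0, -47.4, 107.9] [0.3, -0.3, -0.0]
18.73 [574.3, -47.4, 106.9] [-1.7, -0.3, 3.2]
```

```bash
python3 -m inch '[[[0,0,-0.018,0],[0,0,0,0]]]' >/dev/null && python3 chk.py 12 && python3 -m inch '[[[0,0,-0.01,0],[0,0,0,0]]]' >/dev/null && python3 chk.py 12 &&
python3 -m inch '[[[-0.0245,-0.005,0,0],[-0.0245,-0.005,0,0],[-0.0245,-0.005,0,0]]]' >/dev/null && python3 chk.py 13 &&
python3 -m inch '[[[-0.0245,-0.005,0,0],[-0.0245,-0.005,0,0],[-0.0245,-0.005,0,0]]]' >/dev/null && python3 chk.py 13 &&
python3 -m inch '[[[-0.0245,-0.005,0,0],[-0.0245,-0.005,0,0],[-0.0245,-0.005,0,0],[0,0,0,0]]]' >/dev/null && python3 chk.py 13
```

```text
18.98 [574.4, -47.5, 105.8] [-2.1, 0.7, 7.0]
19.23 [574.4, -47.5, 105.3] [-2.1, -0.2, 8.3]
19.6 [570.9, -48.2, 106.2] [4.4, 3.1, 6.8]
19.98 [564.9, -49.5, 106.2] [2.7, 2.5, 5.8]
20.48 [558.7, -51.0, 106.0] [1.7, 1.8, 6.1]
```

```bash
python3 -m inch '[[[0,0,0.06,0],[0,0,0,0],[0.1,0.02,0,0],[0.1,0.02,0,0],[0,0,-0.03,0],[0,0,-0.02,0],[0,0,-0.016,0],[0,0,0,0]]]' >/dev/null && python3 chk.py 13 &&
python3 -m inch '[[[-0.0245,-0.005,-0.006,0],[-0.0245,-0.005,0,0],[-0.0245,-0.005,0,0]]]' >/dev/null && python3 chk.py 13 &&
python3 -m inch '[[[-0.0245,-0.005,0,0],[-0.0245,-0.005,0,0],[-0.0245,-0.005,0,0]]]' >/dev/null && python3 chk.py 13 &&
python3 -m inch '[[[-0.0245,-0.005,0,0],[-0.0245,-0.005,0,0],[0,0,0,0]]]' >/dev/null && python3 chk.py 13
```

```text
21.48 [573.6, -47.8, 105.4] [-0.5, 0.8, 8.6]
21.85 [569.2, -48.8, 105.7] [3.2, 2.3, 8.1]
22.23 [563.3, -50.0, 105.7] [4.3, 3.5, 7.7]
22.6 [558.9, -50.9, 105.4] [1.5, 2.1, 7.1]
```

Another stroke, then a check.

```bash
python3 -m inch '[[[0,0,0.06,0],[0,0,0,0],[0.1,0.02,0,0],[0.1,0.02,0,0],[0,0,-0.03,0],[0,0,-0.02,0],[0,0,-0.016,0],[0,0,0,0]]]' >/dev/null && python3 chk.py 14 &&
python3 -m inch '[[[-0.0245,-0.005,-0.004,0],[-0.0245,-0.005,0,0],[-0.0245,-0.005,0,0]]]' >/dev/null && python3 chk.py 14 &&
python3 -m inch '[[[-0.0245,-0.005,0,0],[-0.0245,-0.005,0,0],[-0.0245,-0.005,0,0]]]' >/dev/null && python3 chk.py 14 &&
python3 -m inch '[[[-0.0245,-0.005,0,0],[-0.0245,-0.005,0,0],[0,0,0,0]]]' >/dev/null && python3 chk.py 14 && python3 -m inch '[[[0,0,0.1,0],[0,0,0.25,0],[-0.06,-0.01,0.25,0],[0,0,0.25,0],[0,0,0,0],[0,0,0,0]]]' >/dev/null;  python3 dots.py 566 -49 82
```

```text
23.6 [574.3, -47.8, 104.7] [-1.3, 1.4, 11.1]
23.98 [570.0, -48.7, 105.3] [3.3, 3.7, 9.8]
24.35 [564.1, -50.0, 105.2] [3.6, 3.0, 10.2]
24.73 [559.7, -50.9, 105.0] [1.8, 1.7, 10.7]
25.475 [551.76729631 -51.77274455 169.87932012] [-0.24814884  0.68376908 -0.17341927]
[294.4 175.3] 21 [-0.235]
[307.5 175.4] 22 [0.154]
[325.8 174.4] 5 [0.83]
[274.8 210.6] 5 [-0.999]
[302.7 215. ] 28 [0.029]
[278.6 218.6] 13 [-0.8]
[283.2 227.2] 17 [-0.607]
[314.9 228.3] 24 [0.439]
```

```bash
python3 -m inch '[[[0.114,0.022,-0.3,0],[0.114,0.022,-0.3,0],[0,0,-0.15,0],[0,0,0,0],[0,0,-0.05,0],[0,0,-0.03,0],[0,0,-0.02,0],[0,0,0,0]]]' >/dev/null && python3 chk.py 13 &&
python3 -m inch '[[[-0.0245,-0.005,0,0],[-0.0245,-0.005,0,0],[0,0,0,0]]]' >/dev/null && python3 chk.py 14 && 
python3 -m inch '[[[-0.03,-0.006,0,0],[0,0,0,0]]]' >/dev/null && python3 chk.py 14 && python3 -m inch '[[[0,0,0.1,0],[0,0,0.25,0],[-0.06,-0.01,0.25,0],[-0.06,-0.01,0.25,0],[0,0,0,0],[0,0,0,0]]]' >/dev/null;  python3 dots.py 566 -49 82
```

```text
26.52 [571.4, -48.5, 104.9] [-4.8, 0.8, 10.2]
26.9 [569.6, -48.9, 105.8] [2.9, 3.0, 7.4]
27.15 [567.2, -49.4, 105.7] [2.3, 2.8, 7.4]
27.9 [554.39605534 -51.19231757 170.35387466] [0.05999518 0.05222901 0.17335598]
[290.5 175.4] 22 [-0.244]
[304.2 175.3] 22 [0.165]
[322.  174.5] 6 [0.817]
[294.5 214.8] 28 [-0.116]
[325. 216.] 5 [1.141]
[272.8 217.5] 10 [-0.928]
[276.5 226.1] 15 [-0.751]
[307.  228.8] 23 [0.285]
```

```bash
python3 -m inch '[[[0.09,0.017,-0.3,0],[0.09,0.017,-0.3,0],[0,0,-0.15,0],[0,0,0,0],[0,0,-0.05,0],[0,0,-0.03,0],[0,0,-0.02,0],[0,0,0,0]]]' >/dev/null && python3 chk.py 13 &&
python3 -m inch '[[[-0.027,-0.005,0,0],[-0.027,-0.005,0,0],[0,0,0,0]]]' >/dev/null && python3 chk.py 14 && python3 -m inch '[[[0,0,0.1,0],[0,0,0.25,0],[-0.06,-0.01,0.25,0],[-0.06,-0.01,0.25,0],[0,0,0,0],[0,0,0,0]]]' >/dev/null;  python3 dots.py 566 -49 82
```

```text
28.95 [569.9, -48.7, 104.9] [-5.7, 0.8, 11.3]
29.32 [567.7, -49.1, 105.8] [2.3, 3.1, 7.4]
30.075 [554.88567145 -50.84474928 170.35501493] [-0.18477984 -0.01728688 -0.34943663]
[289.6 175.3] 21 [-0.25]
[303.5 175.6] 24 [0.164]
[321.5 174.3] 6 [0.826]
[291.5 215. ] 26 [-0.188]
[270.9 217.1] 8 [-1.007]
[323.5 217. ] 6 [1.057]
[274.3 225.7] 10 [-0.822]
[304.  229.3] 24 [0.208]
```

Middle wheel is at about 1.06 rad. Now the right one.

```bash
python3 -m inch '[[[0.055,-0.27,0,0],[0.055,-0.27,0,0],[0,0,0,0],[0,0,0,0]]]' >/dev/null; python3 dots.py 575 -93 80
```

```text
30.625 [563.80376834 -94.56311772 170.11229963] [0.12065727 0.03776309 0.69218807]
[273.8 174.4] 5 [-0.818]
[305.4 175.7] 23 [0.226]
[275.5 212.2] 13 [-0.766]
[312.1 221. ] 20 [0.485]
[286.  228.8] 23 [-0.368]
```

```bash
python3 -m inch '[[[0.03,0,-0.3,0],[0,0,-0.3,0],[0,0,-0.11,0],[0,0,0,0],[0,0,0,0]]]' >/dev/null && python3 chk.py 3 &&
python3 -m inch '[[[0,0,-0.025,0],[0,0,0,0]]]' >/dev/null && python3 chk.py 3 &&
python3 -m inch '[[[0,0,-0.02,0],[0,0,0,0]]]' >/dev/null && python3 chk.py 3 &&
python3 -m inch '[[[0,0,-0.02,0],[0,0,0,0]]]' >/dev/null && python3 chk.py 3 &&
python3 -m inch '[[[0,0,-0.02,0],[0,0,0,0]]]' >/dev/null && python3 chk.py 3 &&
python3 -m inch '[[[0,0,-0.02,0],[0,0,0,0]]]' >/dev/null && python3 chk.py 3 &&
python3 -m inch '[[[0,0,-0.02,0],[0,0,0,0]]]' >/dev/null && python3 chk.py 3 &&
python3 -m inch '[[[0,0,-0.02,0],[0,0,0,0]]]' >/dev/null && python3 chk.py 3 &&
python3 -m inch '[[[0,0,-0.02,0],[0,0,0,0]]]' >/dev/null && python3 chk.py 3
```

```text
31.3 [567.1, -94.1, 114.8] [-0.4, 0.3, -0.0]
31.55 [566.5, -94.1, 112.1] [-0.2, 0.4, 0.6]
31.8 [566.2, -94.1, 110.0] [0.7, 0.6, 0.0]
32.05 [566.2, -94.0, 108.3] [0.3, -0.2, 0.3]
32.3 [566.2, -94.0, 106.7] [-0.1, 0.4, 0.6]
32.55 [566.5, -94.1, 105.4] [0.6, -0.3, 0.9]
32.8 [566.6, -94.1, 104.3] [-1.7, -0.2, 4.9]
```

```bash
python3 -m inch '[[[0,0,-0.013,0],[0,0,0,0]]]' >/dev/null && python3 chk.py 12 &&
python3 -m inch '[[[0.0245,0.005,0,0],[0.0245,0.005,0,0],[0.0245,0.005,0,0]]]' >/dev/null && python3 chk.py 13 &&
python3 -m inch '[[[0.0245,0.005,0,0],[0.0245,0.005,0,0],[0.0245,0.005,0,0]]]' >/dev/null && python3 chk.py 13 &&
python3 -m inch '[[[0.0245,0.005,0,0],[0.0245,0.005,0,0],[0.0245,0.005,0,0],[0,0,0,0]]]' >/dev/null && python3 chk.py 13 &&
python3 -m inch '[[[0,0,0.06,0],[0,0,0,0],[-0.11,-0.0225,0,0],[-0.11,-0.0225,0,0],[0,0,-0.03,0],[0,0,-0.02,0],[0,0,-0.012,0],[0,0,0,0]]]' >/dev/null && python3 chk.py 12 &&
python3 -m inch '[[[0.0245,0.005,0,0],[0.0245,0.005,0,0],[0.0245,0.005,0,0]]]' >/dev/null && python3 chk.py 13 &&
python3 -m inch '[[[0.0245,0.005,0,0],[0.0245,0.005,0,0],[0.0245,0.005,0,0]]]' >/dev/null && python3 chk.py 13 &&
python3 -m inch '[[[0.0245,0.005,0,0],[0.0245,0.005,0,0],[0.0245,0.005,0,0],[0,0,0,0]]]' >/dev/null && python3 chk.py 13
```

```text
33.05 [566.7, -94.1, 103.7] [-2.7, 1.1, 7.6]
33.42 [572.1, -93.0, 103.7] [-4.9, 0.9, 10.2]
33.8 [578.2, -91.8, 103.8] [-3.8, 0.1, 9.1]
34.3 [584.4, -90.5, 103.7] [-3.0, 0.7, 8.0]
35.3 [566.0, -94.1, 103.2] [-6.4, -0.4, 8.7]
35.67 [572.6, -92.8, 103.7] [-3.8, 0.9, 10.3]
36.05 [578.6, -91.5, 103.8] [-4.6, 1.0, 9.2]
36.55 [584.8, -90.3, 103.7] [-3.6, 1.5, 8.0]
```

```bash
python3 -m inch '[[[0,0,0.06,0],[0,0,0,0],[-0.11,-0.0225,0,0],[-0.11,-0.0225,0,0],[0,0,-0.03,0],[0,0,-0.02,0],[0,0,-0.01,0],[0,0,0,0]]]' >/dev/null && python3 chk.py 12 &&
python3 -m inch '[[[0.0245,0.005,0,0],[0.0245,0.005,0,0],[0.0245,0.005,0,0]]]' >/dev/null && python3 chk.py 13 &&
python3 -m inch '[[[0.0245,0.005,0,0],[0.0245,0.005,0,0],[0.0245,0.005,0,0]]]' >/dev/null && python3 chk.py 13 &&
python3 -m inch '[[[0.0245,0.005,0,0],[0.0245,0.005,0,0],[0.0245,0.005,0,0],[0,0,0,0]]]' >/dev/null && python3 chk.py 13 && python3 -m inch '[[[0,0,0.06,0],[0,0,0,0],[-0.09,-0.02,0,0],[-0.09,-0.02,0,0],[0,0,-0.03,0],[0,0,-0.02,0],[0,0,-0.01,0],[0,0,0,0]]]' >/dev/null && python3 chk.py 12 &&
python3 -m inch '[[[0.0245,0.005,0,0],[0.0245,0.005,0,0],[0.0245,0.005,0,0]]]' >/dev/null && python3 chk.py 13 &&
python3 -m inch '[[[0.0245,0.005,0,0],[0.0245,0.005,0,0],[0,0,0,0]]]' >/dev/null && python3 chk.py 13 &&  python3 -m inch '[[[0,0,0.1,0],[0,0,0.25,0],[-0.1,-0.02,0.25,0],[-0.1,-0.02,0.25,0],[0,0,0,0],[0,0,0,0]]]' >/dev/null;  python3 dots.py 575 -93 78
```

```text
37.55 [566.0, -94.2, 103.2] [-6.4, 0.7, 7.8]
37.92 [572.7, -92.8, 103.7] [-4.5, 1.0, 10.2]
38.3 [578.6, -91.6, 103.8] [-4.1, 0.8, 9.6]
38.8 [584.9, -90.3, 103.7] [-1.6, 1.4, 7.3]
39.8 [569.7, -93.7, 103.6] [-4.1, 0.8, 8.1]
40.17 [575.9, -92.4, 103.8] [-4.6, 1.7, 9.1]
40.55 [580.0, -91.5, 103.8] [-2.9, 1.9, 9.1]
41.3 [563.51687659 -94.79808587 170.39810236] [ 0.73781327  0.43378237 -0.12026648]
[274.  173.7] 7 [-0.829]
[305.6 174.9] 27 [0.227]
[274.9 211.3] 9 [-0.81]
[321.4 211.5] 11 [0.906]
[292.  214.6] 23 [-0.179]
[305.  214.4] 25 [0.23]
[271.6 216.8] 5 [-0.997]
[324.  216.5] 8 [1.135]
[274.9 225.3] 9 [-0.819]
[292. 229.] 21 [-0.179]
[304.9 228.9] 22 [0.236]
```

All three wheels are set: right about 3.17 rad. I move in front of the lever and check everything once from above.

```bash
python3 -m inch '[[[-0.16,-0.3,0,0],[-0.16,-0.3,0,0],[-0.165,-0.3,0,0],[0,-0.29,0,0],[0,0,0,0],[0,0,-0.21,0],[0,0,-0.21,0],[0,0,-0.21,0],[0,0,0,0]]]' >/dev/null; python3 chk.py 3
python3 - <<'E'
from h import *
im=get_image('top')[225:285,305:435,::-1];s=get_image('side')[240:340,235:365,::-1]
A=cv2.resize(im,None,fx=5,fy=5,interpolation=cv2.INTER_CUBIC);B=cv2.resize(s,None,fx=2.9,fy=2.9,interpolation=cv2.INTER_CUBIC)
W=np.zeros((A.shape[0]+B.shape[0],A.shape[1],3),np.uint8);W[:A.shape[0]]=A;W[A.shape[0]:,:B.shape[1]]=B
cv2.imwrite('pics/z3.png',W)
E
```

```text
42.48 [523.2, -188.8, 117.4] [-0.8, -0.6, -0.6]
```

View pics/z3.png

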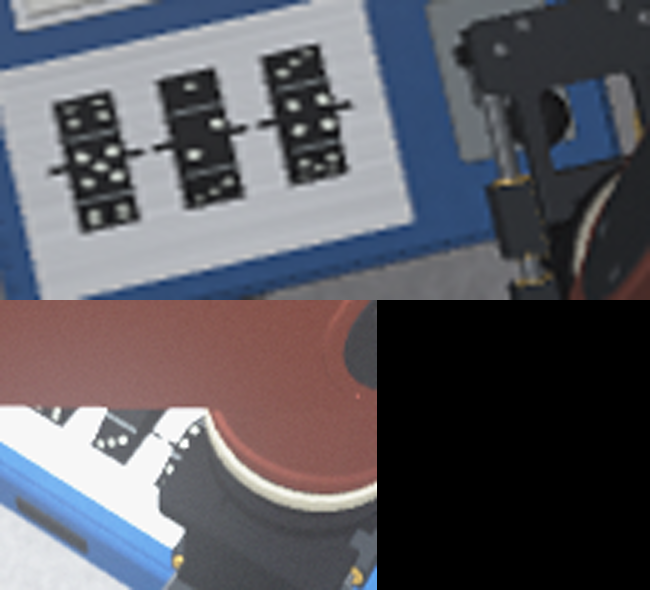

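From above the wheels read 5, 2, 4 in line with the index marks, at crop (102,160), (205,140) and (308,113). The ball is under the gripper and still off. I push the lever now.

```bash
python3 -m inch '[[[0.049,0.01,0,0],[0.049,0.01,0,0],[0.049,0.01,0,0],[0.049,0.01,0,0]]]' >/dev/null; python3 chk.py 8 && 
python3 -m inch '[[[0.049,0.01,0,0],[0.049,0.01,0,0],[0.049,0.01,0,0],[0.049,0.01,0,0]]]' >/dev/null; python3 chk.py 8 && 
python3 -m inch '[[[0.049,0.01,0,0],[0.049,0.01,0,0],[0.049,0.01,0,0],[0.049,0.01,0,0]]]' >/dev/null; python3 chk.py 8 && 
python3 -m inch '[[[0.049,0.01,0,0],[0.049,0.01,0,0],[0.049,0.01,0,0],[0,0,0,0]]]' >/dev/null; python3 chk.py 8
```

```text
43.08 [540.8, -186.9, 120.3] [0.4, 0.4, 0.2]
43.58 [555.8, -183.7, 120.1] [-2.4, -0.4, 1.8]
44.08 [572.1, -180.4, 120.2] [-2.2, -0.4, 1.4]
44.58 [583.8, -177.9, 119.9] [0.1, -0.4, 0.1]
```

```bash
cat > fx.py <<'E'
import sys
from cell import ctrl
o=ctrl.get_obs();print(o['ee_pos'].round(1),o['force'].round(1));sys.exit(int(o['force'][0]<-5))
E
python3 -m inch '[[[0.025,0.005,0,0],[0.025,0.005,0,0]]]' >/dev/null; python3 fx.py && 
python3 -m inch '[[[0.025,0.005,0,0],[0,0,0,0]]]' >/dev/null; python3 fx.py && 
python3 -m inch '[[[0.025,0.005,0,0],[0,0,0,0]]]' >/dev/null && python3 fx.py && 
python3 -m inch '[[[0.025,0.005,0,0],[0,0,0,0]]]' >/dev/null && python3 fx.py && 
python3 -m inch '[[[0.025,0.005,0,0],[0,0,0,0]]]' >/dev/null && python3 fx.py && 
python3 -m inch '[[[0.025,0.005,0,0],[0,0,0,0]]]' >/dev/null && python3 fx.py
```

```text
[ 587.3 -177.2  119.9] [-1.2  0.3 -0.5]
[ 589.5 -176.7  119.9] [-1.5 -0.1 -0.9]
[ 591.5 -176.4  120. ] [-0.9 -0.6 -0.4]
[ 593.6 -176.   120.1] [-0.6 -0.3 -0.4]
[ 595.3 -175.7  120. ] [-2.4 -1.  -0.6]
[ 595.6 -175.6  119.9] [-9.  -2.1  2.9]
```

The end stop is reached. I retreat the way I came and check.

```bash
python3 -m inch '[[[-0.1,-0.02,0,0],[-0.2,-0.04,0,0],[-0.2,-0.04,0,0],[-0.2,-0.04,0.2,0],[0,0,0.4,0],[0,0,0.4,0],[-0.3,-0.3,0.4,0],[-0.3,-0.4,0,0],[-0.3,-0.4,0,0],[-0.2,-0.4,0,0],[0,0,0,0],[0,0,0,0]]]' | head -2
python3 - <<'E'
from h import *
im=get_image('top');cv2.imwrite('pics/end.png',im[:,:,::-1])
A=im[100:300,215:475,::-1];cv2.imwrite('pics/z4.png',cv2.resize(A,None,fx=3,fy=3,interpolation=cv2.INTER_CUBIC))
print(ctrl.get_obs()['force'])
E
```

```text
t: 47.58
ee_pos: [453.9, -306.3, 232.4]
[-0.35675169  0.43959934  0.48845218]
```

View pics/z4.png

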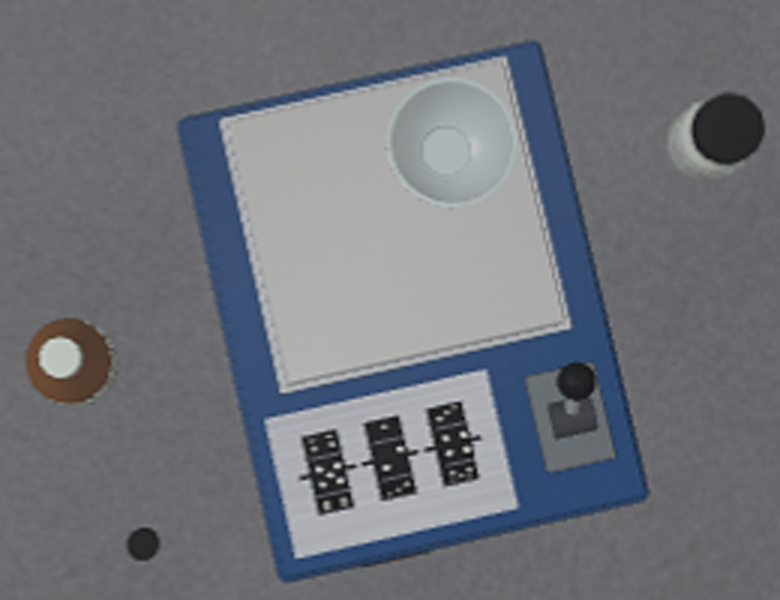

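The lever ball has moved fully to the back, at crop (576,381). The wheels read 5-2-4, the dish, bottle, jar and stopper are where they were, and the arm is clear.

```bash
python3 -c "
from cell import job_done
print(job_done())"
```

```text
the job is handed in; nothing more can be done
None
```

The job is handed in at about 48 s of the 72 s limit: the wheels read 5-2-4 (about 4.14, 1.06 and 3.17 rad), the lever was then pushed to its end stop, the highest force I read before that was 11.3 N, and the dish, bottle, jar and stopper look unmoved. No verdict was returned.

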